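Bring the jug round to the front of the under-sink turntable

ROBOT

A 7-joint arm with a two-finger parallel gripper is mounted at the origin on the work surface. World frame = base frame: x ahead of the robot, y to its left, z up, the work surface at z = 0. Lengths are in m, angles in rad, forces in N, time in s.
With the tool pointing down it reaches from about 0.425 to 0.825 m from the base axis. Payload 3.6 kg.
Tool frame: the origin (TCP) lies where the fingers leave the gripper's body, on its centre line; the fingertips stand 73 mm ahead of it and the grasp point (between the pads) lies 54 mm ahead of it; z points along the fingers, y is the line along which they close (so a half turn about z gives the same grasp; the last joint's range is limited). The gripper opens to 85 mm and grips with 20 to 120 N. Pads are 22 mm wide; open, the fingers measure 114 mm over their backs; the gripper's body (76 mm by 85 mm) begins 54 mm behind the grasp point. The pads swing forward as they close: fully open they stand 13 mm farther back than shut.
Start: joints at [-1.145, 0.615, -0.013, 1.423, 0.008, 1.103, -0.04], TCP at [0.284, 0.584, 0.304] pointing down, gripper open.
Joint ranges: [-3.12, 3.12], [-0.3, 2.06], [-1.34, 1.32], [0.26, 2.42], [-1.36, 4.5], [0.01, 1.98], [-2.84, 2.84]. Speed limits (rad/s): [2.79, 2.79, 3.14, 3.14, 3.14, 3.14, 3.14].

INTERFACE

Orientations are given as a unit quaternion [x, y, z, w].
In Python, from station import arm, snapshot, camera_info, ticket gives the robot as it stands. Calls block until the motion is done:
- arm.movep(position, orientation): joint-space move of the TCP to a pose.
- arm.line_to(position, velocity=0.15, ori=None): straight line of the TCP; ori=None keeps the orientation; velocity is the mean speed in m/s.
- arm.move_j(angles): joint-space move.
- arm.move_gripper(opening, effort=None): opening from 0.0 (shut) to 1.0 (fully open); effort is the grip in N (None keeps the last); returns when the fingers have stopped.
- arm.pause(seconds).
- arm.ik(position, orientation): joint angles nearest the present ones, or None.
- snapshot(name): name is "scene" or "top" or "wrist"; returns the picture (480x640x3 uint8, blue, green, red); there is no depth.
- camera_info(name): a dict with "fx", "fy", "cx", "cy" (pixels), "R" (3x3) and "t" (3): a world point X has camera coordinates R X + t; the wrist camera has in their place "T_tool_cam" (4x4, takes a point from camera to tool coordinates, whose origin is the TCP and whose axes are the flange's). Camera axes: x right, y down, z forward; pixel columns grow to the right and rows downward; lengths in m; the calibration is good to about 2 mm. The wrist camera is an equidistant fisheye: a pixel r from the principal point sees the ray r / f radians off the axis. A picture is of the moment at which its call begins: read the wrist's pose just before it. camera_info takes no time and is no camera call.
A pose or a line that the arm cannot do raises arm.MotionError and nothing moves.
- ticket.finish_job(): hands the job in; it is judged then, once.
Readings, each from a call of its own:
- arm.read_time(): time.
- arm.read_joint_positions(): joint angles.
- arm.read_dq(): joint speeds.
- arm.read_effort(): joint torques, N m.
- arm.read_tool_pos(): TCP position.
- arm.read_eef_rot(): TCP orientation.
- arm.read_ft_force(): force on the tool from outside, world axes, zero at the start.
- arm.read_wrist_torque(): the same for the moment, N m.
- arm.read_opening(): opening from 0.0 (shut) to 1.0 (fully open).
- arm.read_finger_force(): force on a finger pad.
Only numpy, scipy, OpenCV 4.12 (cv2) and the standard library are available. Lean on these libraries where they do the work, as an engineer would, in place of code of your own. Each camera call takes 0.05 s, during which the arm holds its last target. There are 200 camera calls.

TASK

Bring the jug round to the front of the turntable rack: with a fingertip, push on the arms of the cross on top of the rack and turn it, either way, until the jug stands squarely in line with the gap in the tray's rim. Push only on the arms, gently, so that everything on the rack stays standing where it is on the platform; grip and lift nothing, and do not touch the platform, the things on it, the mousetrap or anything else around. Then take the hand clear and leave the rack at rest.

Things in the scene. Friction and masses are not known exactly. Their poses are not given: they have to be found in the camera images.
- tray: Fixed beige plastic tray, 360 x 500 mm, floor 5 mm thick, rim 24 mm high. Origin: on the table exactly under the rack's turning axis (not the tray's centre); the rim stands 180 mm from it towards -x, +x and -y, 320 mm towards +y. The only gap in the rim, 80 mm wide, is centred on its -x side: the jug is in line with it when its centre lies on the tray's -x axis.
- gap (a point): Middle of the gap in the tray's rim, at the rim's top height: 177 mm from the rack's axis along the tray's -x axis. A square post 45 mm high stands at each side of the gap, and the tray's floor runs out through it as a flat tongue 80 mm wide and 50 mm long.
- hub_foot (a point): Point on the rack's vertical turning axis, at the level of the platform's upper face (30 mm above the table); it turns with the rack: its x axis lies under one arm of the cross.
- platform: Round white platform of the rack, 296 mm across, upper face 30 mm above the table, with a low rim and four low radial ribs (tops 42 mm above the table) that part it into four bays; one thing stands loose in each, about 85 mm from the axis. It turns as one with the cross. Origin: on the axis, 5 mm above the table. Not to be touched.
- cross: Steel cross on the rack's post: four level arms along its own +x, +y, -x, -y, over the ribs between bays. Each is a bar 10 mm wide, 16 mm high, from the hub (18 mm radius) to 125 mm from the axis, 242 to 258 mm above the table; hub top 265 mm. Things below reach at most 192 mm above the table. The finger pushes a bar sideways: 1 to 3 N at 90 mm turns it. Origin: on the axis, 5 mm above the table.
- bar_end (a point): Point on the centreline of the cross's +x arm, 120 mm from the axis, at mid-height of the bar, 250 mm above the table.
- rack (a joint): Turning of the rack about its vertical axis, rad, 0 at the start, growing anticlockwise seen from above; it turns freely either way for almost two turns, with light friction (0.08 N m, plus 0.15 N m s of drag) that stops it as soon as the push ends.
- jug: Small open plastic jug, purple, 72 mm across and 125 mm tall, with a loop handle on its +y side (reaching 58 mm from its axis) and a small spout on its -y side; the only jug. It stands loose in one of the four bays. Origin: centre of its underside.
- spray_a: Closed trigger spray bottle, clear, 56 mm across and 162 mm tall, loose in one of the bays. Origin: centre of its underside. Not to be touched.
- spray_b: Closed trigger spray bottle, white, the same size, loose in another bay. Origin: centre of its underside. Not to be touched.
- brush: Green scrubbing brush, 80 x 40 x 38 mm, lying bristles down in the remaining bay. Origin: centre of its underside. Not to be touched.
- mousetrap: Steel mousetrap with spring clip, 100 x 48 mm, 16 mm high, loose on the tray's floor on the +y side of the rack. Origin: centre of its underside. Not to be touched.
- aerator: Chrome tap aerator, 24 mm across and 27 mm tall, loose on the tray's floor on the +y side of the rack. Origin: centre of its underside. Not to be touched.
- plug: Black rubber sink plug, 52 mm across, 30 mm tall, loose on the table to the robot's right. Origin: centre of its underside.
- tin: Closed tin, 68 mm across, 100 mm tall, loose on the table to the robot's right. Origin: centre of its underside.
Not all that is in view belongs to the job. Leave any yellow look-alike of the jug alone.

How it is judged:
By the outcome, as a careful person would: the job done as asked, in the order asked, and still so for the second after the job is handed in, with the robot touching nothing.
It also fails if it takes over 48 s, if anything falls off the work surface, if the arm or the gripper's body presses on something with over 40 N, if the wrist force passes 120 N, or if a joint passes its speed limit or range.

## Working session

There is one attempt and no reset: what is moved stays moved. The work goes in short steps, each a Python script; the robot and the scene stay as the last script left them, time stands still between calls to the robot, and variables do not carry over. Pictures are saved under pics/ and viewed, at most 10 in all, crops included, and the job is handed in when it is done.

```bash
mkdir -p pics; python3 - <<'E'
from station import arm,snapshot,camera_info
import cv2
for n in("scene","top"):
    cv2.imwrite(f"pics/{n}0.png",snapshot(n)); c=camera_info(n); print(n,c)
print(arm.read_time(),arm.read_tool_pos(),arm.read_eef_rot(), arm.read_opening())
E
```

```text
scene {'fx': 450.66373068437326, 'fy': 450.66373068437326, 'cx': 322.18582056455455, 'cy': 241.81283813155892, 'R': array([[-0.0173866 ,  0.99983399,  0.00544976],
       [ 0.61124076,  0.01494229, -0.79130365],
       [-0.79125372, -0.01042696, -0.61139908]]), 't': array([ 0.02348127, -0.20568761,  1.56253475])}
top {'fx': 604.3197633393539, 'fy': 604.3197633393539, 'cx': 324.0311144536523, 'cy': 217.70252756539554, 'R': array([[-0.00694756, -0.99983448,  0.01681503],
       [-0.99690058,  0.00560745, -0.07847159],
       [ 0.07836432, -0.0173081 , -0.99677453]]), 't': array([-0.00427193,  0.5724621 ,  1.54437702])}
0.1 [0.28411746 0.58404952 0.30286425] [ 2.24431938e-01  9.74489098e-01 -1.11473732e-03 -2.46499559e-04] 0.9982877734493145
```

View pics/scene0.png

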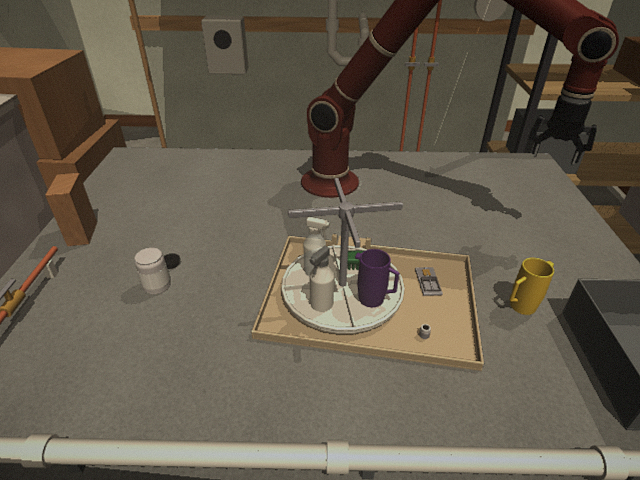

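View pics/top0.png

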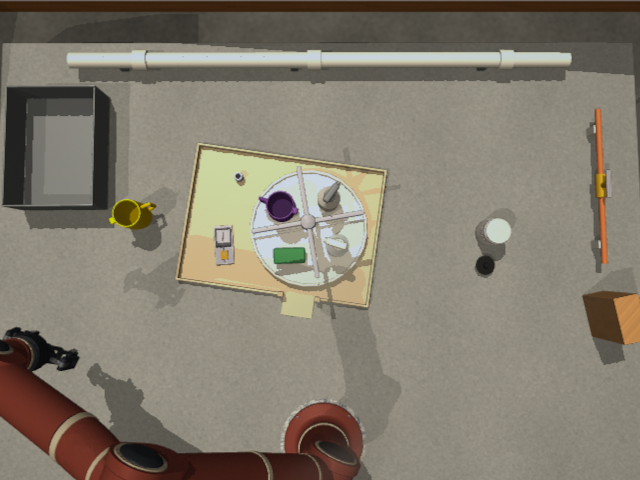

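The top view shows the hub at about (308,221), the jug at (281,207), the tray's gap tongue at (297,302) and the yellow look-alike off to the left. I'll zoom in to get exact pixels.

```bash
python3 - <<'E'
import cv2
a=cv2.imread("pics/top0.png")[135:325,165:400]
cv2.imwrite("pics/c1.png",cv2.resize(a,None,fx=3.1,fy=3.1,interpolation=cv2.INTER_CUBIC))
E
```

```text
(no output)
```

View pics/c1.png

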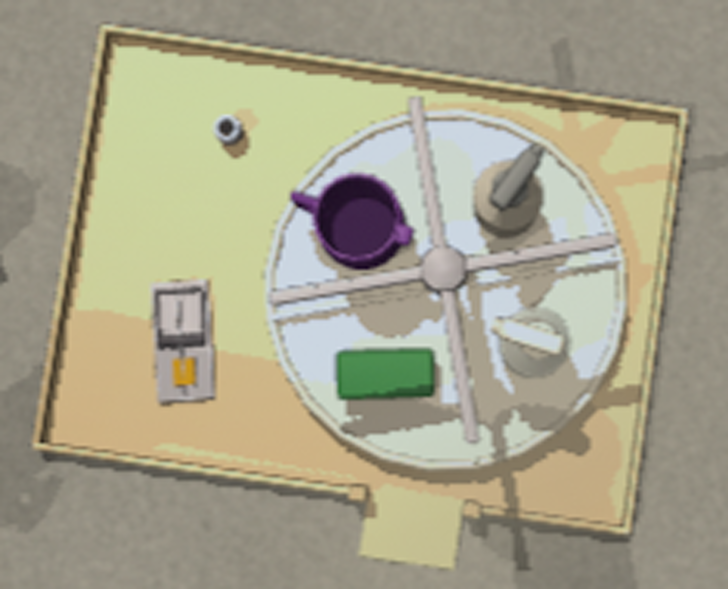

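The crop shows the tray corners at (104,26), (687,110), (630,536) and (36,449), and the hub at (444,268). The arm tips are at (416,99), (617,240), (472,440) and (271,298), and the jug rim is centred near (360,221).

```bash
cat > h.py <<'E'
import numpy as np, cv2
from station import arm,snapshot,camera_info,ticket
def ray(n,uv,z):
    c=camera_info(n);R=c["R"];C=-R.T@c["t"]
    d=R.T@np.array([(uv[0]-c["cx"])/c["fx"],(uv[1]-c["cy"])/c["fy"],1])
    return (C+d*(z-C[2])/d[2])
def jug(img):
    h=cv2.cvtColor(img,cv2.COLOR_BGR2HSV)
    m=cv2.inRange(h,(125,60,20),(160,255,255))
    m=cv2.resize(m,None,fx=4,fy=4,interpolation=cv2.INTER_LINEAR);m=(m>127).astype('uint8')*255
    m=cv2.morphologyEx(m,cv2.MORPH_CLOSE,np.ones((25,25),'uint8'))
    m=cv2.morphologyEx(m,cv2.MORPH_OPEN,cv2.getStructuringElement(cv2.MORPH_ELLIPSE,(71,71)))
    c=max(cv2.findContours(m,0,1)[0],key=cv2.contourArea)
    return c[:,0]/4-0.375, m
E
python3 - <<'E'
from h import *
im=cv2.imread("pics/top0.png")
f=lambda p:(p[0]/3.1+165,p[1]/3.1+135)
P=[ray("top",f(p),.024)[:2] for p in((104,26),(687,110),(630,536),(36,449))]
print("corners",np.round(P,4)); print([np.round(np.linalg.norm(P[i]-P[i-1]),4) for i in range(4)])
tl,tr,br,bl=P
ex=((tl-bl)+(tr-br));ex/=np.linalg.norm(ex);ey=((tl-tr)+(bl-br));ey/=np.linalg.norm(ey)
ang=np.arctan2(ex[1],ex[0]);ang2=np.arctan2(-ey[0],ey[1]);print("yaw",np.degrees([ang,ang2]))
a=(ang+ang2)/2
ex=np.array([np.cos(a),np.sin(a)]);ey=np.array([-ex[1],ex[0]])
print("axis from tray",np.mean(P,0)-0.07*ey)
print("hub top",ray("top",f((444,268)),.265))
T=[ray("top",f(p),.258)[:2] for p in((416,99),(617,240),(472,440),(271,298))]
print("arm tips",np.round(T,4)); A=np.mean(T,0);print("axis",A,[np.round((np.linalg.norm(t-A),np.degrees(np.arctan2(*(t-A)[::-1]))),3) for t in T])
c,m=jug(im); e=cv2.minEnclosingCircle(c.astype('float32')); print("jug px",e, c.min(0),c.max(0))
J=ray("top",e[0],.155)[:2]; print("jug",J,"dia",e[1]*2/604*1.39, np.linalg.norm(J-A),np.degrees(np.arctan2(*(J-A)[::-1])))
s=cv2.imread("pics/scene0.png");c,m=jug(s);print("scene",c.min(0),c.max(0))
g=ray("scene",((c.min(0)+c.max(0))/2)[:2],.09);print("scene jug mid",g)
E
```

```text
corners [[ 0.7684  0.3179]
 [ 0.6951 -0.1721]
 [ 0.3397 -0.1195]
 [ 0.4149  0.3706]]
[np.float64(0.3574), np.float64(0.4955), np.float64(0.3592), np.float64(0.4959)]
yaw [-8.44559289 -8.61966109]
axis from tray [0.54415573 0.02998177]
hub top [0.54532699 0.03098716 0.265     ]
arm tips [[ 0.667   0.0505]
 [ 0.5651 -0.0921]
 [ 0.4242  0.0119]
 [ 0.5253  0.1535]]
axis [0.54539225 0.03094998] [array([0.123, 9.112]), array([  0.125, -80.899]), array([ 1.23000e-01, -1.71076e+02]), array([ 0.124, 99.33 ])]
jug px ((280.25, 206.0), 15.375608444213867) [265.625 190.875] [294.875 220.875]
jug [0.59045737 0.09816982] dia 0.07076852893197773 0.08092818923410142 56.16154593238954
scene [359.625 248.625] [389.875 306.375]
scene jug mid [0.58551891 0.10788948 0.09      ]
```

```bash
python3 - <<'E'
from h import *
s=cv2.imread("pics/scene0.png")
a=s[165:375,245:495]
cv2.imwrite("pics/c2.png",cv2.resize(a,None,fx=2.8,fy=2.8,interpolation=cv2.INTER_CUBIC))
def pj(n,X):
    c=camera_info(n);q=c["R"]@np.array(X)+c["t"];return (c["fx"]*q[0]/q[2]+c["cx"],c["fy"]*q[1]/q[2]+c["cy"])
g=lambda p:((p[0]-245)*2.8,(p[1]-165)*2.8)
for X in [(.545,.031,.265),(.667,.0505,.25),(.5253,.1535,.25),(.5651,-.0921,.25),(.7684,.3179,.024),(.6951,-.1721,.024),(.59,.098,.155),(.59,.098,.03)]: print(X,np.round(g(pj("scene",X))))
E
```

```text
(0.545, 0.031, 0.265) [277. 109.]
(0.667, 0.0505, 0.25) [307. 222.]
(0.5253, 0.1535, 0.25) [431. 113.]
(0.5651, -0.0921, 0.25) [115. 137.]
(0.7684, 0.3179, 0.024) [658. 552.]
(0.6951, -0.1721, 0.024) [ 13. 465.]
(0.59, 0.098, 0.155) [358. 258.]
(0.59, 0.098, 0.03) [347. 371.]
```

View pics/c2.png

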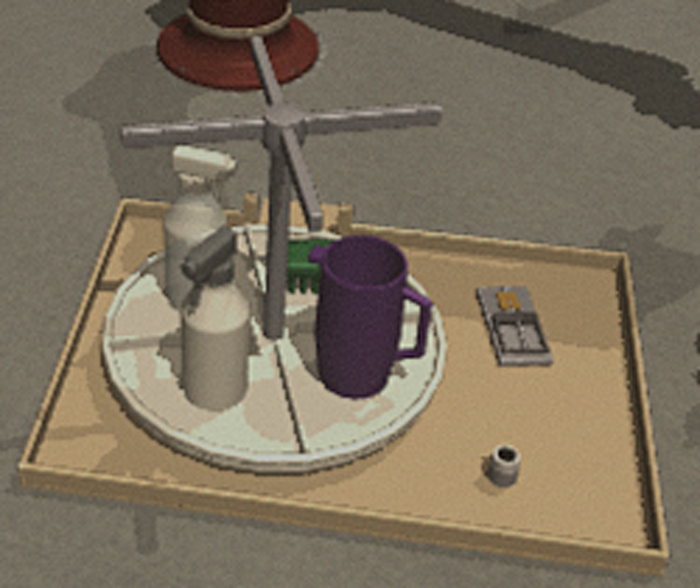

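The scene view agrees with the top view once a constant offset of about 3 px is removed, measured relative to the hub. The axis is near (0.545, 0.031), the jug is at about 56° and the target is about 171.5°, so the rack needs roughly +115°. I'll push the arm that is at -81° anticlockwise.

```bash
cat >> h.py <<'E'
from scipy.spatial.transform import Rotation as Ro
A=np.array([.5452,.0308]); Z=.303
def pose(phi,d,z=Z,r=.085,s=1,flip=0):
    """finger beside the arm at angle phi (deg), d behind its centreline; tool x tangential"""
    p=np.radians(phi);u=np.array([np.cos(p),np.sin(p)]);n=np.array([-u[1],u[0]])
    P=A+r*u-s*d*n; x=np.array([*n,0])*(-1 if flip else 1); zz=np.array([0,0,-1.])
    return np.array([*P,z]),Ro.from_matrix(np.c_[x,np.cross(zz,x),zz]).as_quat()
def goto(phi,d,v,**k):
    P,q=pose(phi,d,**k); arm.line_to(P,velocity=v,ori=q)
E
python3 - <<'E'
from h import *
for fl in(0,1):
  for ph,d,z in((-81,.045,.4),(-81,.045,Z),(-81,.016,Z),(-40,.016,Z),(0,.016,Z),(35,.016,Z),(35,.045,.4)):
    j=arm.ik(*pose(ph,d,z,flip=fl)); print(fl,ph,None if j is None else np.round(j,2))
print(arm.ik([.42,-.4,.4],pose(35,.045,flip=0)[1]))
E
```

```text
0 -81 [-0.47  0.4   0.8   1.66 -0.3   1.21 -1.01]
0 -81 [-0.41  0.49  0.73  1.82 -0.39  0.98 -0.93]
0 -81 [-0.4   0.53  0.72  1.75 -0.41  1.02 -0.94]
0 -40 [-0.32  0.59  0.57  1.59 -0.35  1.07 -0.35]
0 0 [-0.29  0.61  0.4   1.5  -0.26  1.09  0.17]
0 35 [-0.28  0.59  0.24  1.5  -0.15  1.07  0.6 ]
0 35 [-0.28  0.55  0.32  1.3  -0.17  1.32  0.65]
1 -81 [-0.09  0.33  0.23  1.65 -0.08  1.17  1.89]
1 -81 [ 0.02  0.41  0.08  1.81 -0.04  0.93  1.84]
1 -81 [ 0.03  0.45  0.05  1.73 -0.03  0.96  1.82]
1 -40 [ 0.15  0.54 -0.2   1.57  0.12  1.04  2.36]
1 0 [ 0.2   0.62 -0.45  1.48  0.28  1.11  2.84]
1 35 [-0.7   0.82  1.13  1.51 -0.76  1.3  -2.01]
1 35 [-0.63  0.74  1.13  1.31 -0.66  1.48 -2.09]
[ 0.09016797  0.65730953  1.19061793  1.49926178 -0.61346082  1.40040451
  1.92317685]
```

```bash
python3 - <<'E'
from h import *
p=arm.read_tool_pos(); arm.line_to([p[0],p[1],.41],velocity=.15)
arm.move_gripper(0.0)
arm.movep(*pose(-81,.045,.41)); print(arm.read_time(),arm.read_tool_pos(),arm.read_opening())
goto(-81,.045,.12)
goto(-81,.024,.05)
goto(-81,.017,.02)
fm=0
for i in range(1,8):
    goto(-81+110*i/7,.016,.06 if 1<i<7 else .035); fm=max(fm,np.linalg.norm(arm.read_ft_force()))
print(arm.read_time(),arm.read_tool_pos(),fm)
goto(29,.045,.06); goto(29,.045,.12,z=.41)
arm.movep([.42,-.40,.41],[.7071,.7071,0,0])
im=snapshot("top");cv2.imwrite("pics/top1.png",im);print(arm.read_time())
E
```

```text
4.1583 [ 0.51447785 -0.05878726  0.4097525 ] 0.0024054792938030447
10.6583 [0.62717023 0.05803161 0.30298567] 1.2253429835297902
14.15
```

View pics/top1.png

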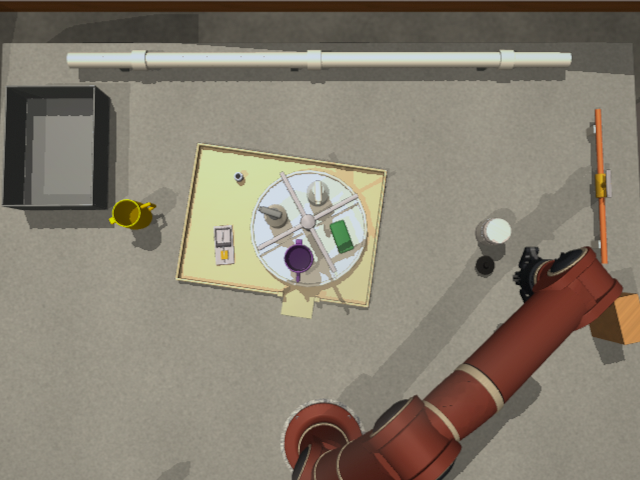

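The jug is now at about (299,258), nearly in line with the tongue, and everything is still standing. Next I'll measure what remains.

```bash
python3 - <<'E'
from h import *
im=cv2.imread("pics/top1.png")
c,m=jug(im); e=cv2.minEnclosingCircle(c.astype('float32')); bb=(c.min(0)+c.max(0))/2; print(e,bb,c.min(0),c.max(0))
ex=np.array([np.cos(np.radians(-8.53)),np.sin(np.radians(-8.53))]);ey=np.array([-ex[1],ex[0]])
for q in(e[0],bb):
    J=ray("top",q,.155)[:2]
    for a in (A,[.5442,.030]): print("jug in tray",(J-a)@ex,(J-a)@ey,"remaining deg",np.degrees(np.arctan2((J-a)@ey,-((J-a)@ex))))
x=np.array([(s*10) for s in range(10)])
a=im[195:325,235:385];cv2.imwrite("pics/c3.png",cv2.resize(a,None,fx=4.6,fy=4.6,interpolation=cv2.INTER_CUBIC))
E
```

```text
((298.232666015625, 257.9830322265625), 14.149672508239746) [298.375 257.875] [284.625 243.875] [312.125 271.875]
jug in tray -0.08102236865889516 0.013282983194057857 remaining deg 9.310372425439917
jug in tray -0.08015209211460028 0.014222461100370804 remaining deg 10.062026374598812
jug in tray -0.08072322149366884 0.01298762019957412 remaining deg 9.14003267613247
jug in tray -0.07985294494937396 0.013927098105887067 remaining deg 9.89340459642403
```

View pics/c3.png

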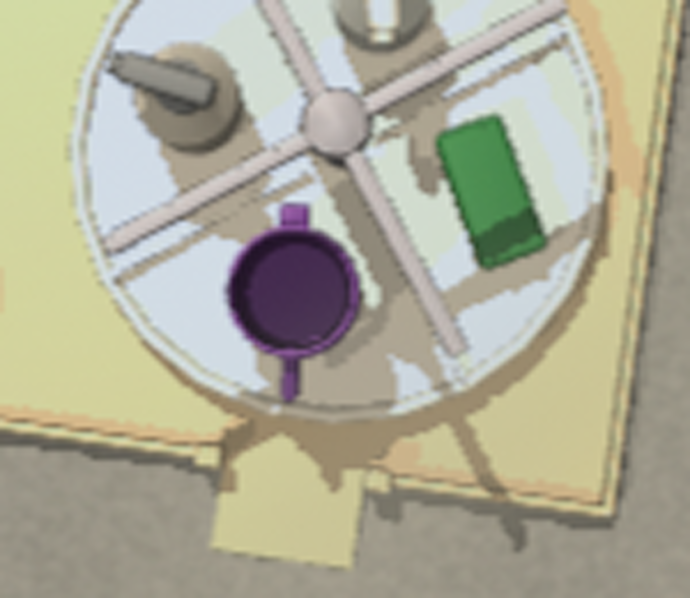

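```bash
python3 - <<'E'
from h import *
f=lambda p:(p[0]/4.6+235,p[1]/4.6+195)
G=ray("top",f((281.5,557)),.005)[:2];H=ray("top",f((291.5,468)),.045)[:2];J=ray("top",f((294,290)),.155)[:2]
dg=lambda v:np.degrees(np.arctan2(v[1],v[0]))
hub=ray("top",f((337,122)),.265)[:2]
print("hub",hub,"tongue",dg(G-A),"gap",dg(H-A),np.linalg.norm(G-A),np.linalg.norm(H-A),"jug",dg(J-A), "arm", dg(ray("top",f((457,348)),.258)[:2]-A)+90)
arm.movep(*pose(29,.045,.41)); goto(29,.045,.12); goto(29,.02,.05); goto(29,.0165,.02)
goto(38.6,.016,.015); print(arm.read_ft_force())
goto(38.6,.045,.06); goto(38.6,.045,.12,z=.41)
arm.movep([.42,-.40,.41],[.7071,.7071,0,0])
im=snapshot("top");cv2.imwrite("pics/top2.png",im);print(arm.read_time())
c,m=jug(im); e=cv2.minEnclosingCircle(c.astype('float32'));J=ray("top",e[0],.155)[:2]; bb=(c.min(0)+c.max(0))/2
print(e,bb,"jug",dg(J-A),dg(ray("top",bb,.155)[:2]-A),np.linalg.norm(J-A))
a=im[195:325,235:385];cv2.imwrite("pics/c4.png",cv2.resize(a,None,fx=4.6,fy=4.6,interpolation=cv2.INTER_CUBIC))
E
```

```text
hub [0.54517269 0.03091121] tongue 171.25372918800875 gap 170.89277096843907 0.22893618026967466 0.17680162069045802 jug 163.26202523350588 arm -62.36014957192933
[ 0.65403871  0.22737213 -0.14740011]
22.625
((304.07989501953125, 259.1829833984375), 14.195178985595703) [304.375 259.25 ] jug 172.01022204744507 172.5073862624472 0.08186807672142299
```

View pics/c4.png

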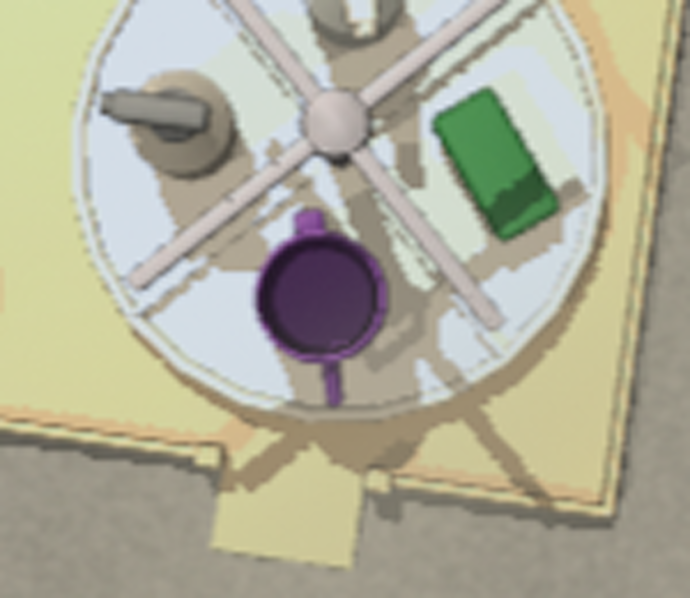

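```bash
python3 - <<'E'
from h import *
f=lambda p:((p[0]+.5)/4.6+234.5,(p[1]+.5)/4.6+194.5)
dg=lambda v:np.degrees(np.arctan2(v[1],v[0]))
im=cv2.imread("pics/top2.png")
# hub/rim in the same pixel convention
hub=ray("top",f((337,122)),.265)[:2]
T=[ray("top",f(p),.258)[:2]-hub for p in((498,322),(137,283))]; print("arms",[ (dg(t),np.linalg.norm(t)) for t in T])
g1=ray("top",f((281.5,557)),.005)[:2];g2=ray("top",f((291.5,468)),.045)[:2]
J=ray("top",f((322,297)),.155)[:2];print("jug",dg(J-hub),"mask",dg(ray("top",(304.2,259.2),.155)[:2]-hub),"tongue",dg(g1-hub),"gap",dg(g2-hub))
# platform circle centre as an independent axis
h=cv2.cvtColor(im,cv2.COLOR_BGR2HSV)
for n in("top0","top2"):
    i=cv2.imread(f"pics/{n}.png");hh=cv2.cvtColor(i,cv2.COLOR_BGR2HSV)
    m=cv2.inRange(hh,(125,50,10),(165,255,255));c=max(cv2.findContours(m,0,1)[0],key=cv2.contourArea)[:,0]
    c0=np.array((280.5,206.) if n=="top0" else(304.4,259.2)); 
    for _ in range(10):
        d=np.linalg.norm(c-c0,axis=1);k=c[abs(d-np.median(d))<1.5].astype(float)
        s=np.linalg.lstsq(np.c_[2*k,np.ones(len(k))],(k**2).sum(1),rcond=None)[0];c0=s[:2]
    print(n,c0,np.sqrt(s[2]+c0@c0),len(k),dg(ray("top",c0,.155)[:2]-hub))
E
```

```text
arms [(np.float64(-141.42100175975398), np.float64(0.12201213196353529)), (np.float64(128.4012166251021), np.float64(0.12187408243175125))]
jug 173.61160945469427 mask 172.9511512960035 tongue 171.23588033284196 gap 170.87785044069162
top0 [280.37177305 205.8339935 ] 14.62804595111584 76 55.86991093185952
top2 [304.26671809 259.16399568] 13.880915646246631 76 173.05273641415306
```

The circle fit puts the jug at about 173°, against a gap direction of about 171.2°. I'll nudge the same arm back by about 2° from its other side.

```bash
python3 - <<'E'
from h import *
arm.movep(*pose(38.5,.045,.41,s=-1)); goto(38.5,.045,.14,s=-1); goto(38.5,.021,.06,s=-1)
goto(36.3,.016,.015,s=-1); print(arm.read_tool_pos(),arm.read_ft_force())
goto(36.3,.045,.06,s=-1); goto(36.3,.045,.14,z=.41,s=-1)
arm.movep([.42,-.40,.41],[.7071,.7071,0,0])
i=snapshot("top");cv2.imwrite("pics/top3.png",i);print(arm.read_time())
hub=A-[.0008,.0008]; dg=lambda v:np.degrees(np.arctan2(v[1],v[0]))
m=cv2.inRange(cv2.cvtColor(i,cv2.COLOR_BGR2HSV),(125,50,10),(165,255,255));c=max(cv2.findContours(m,0,1)[0],key=cv2.contourArea)[:,0]
c0=np.array((303.,259.))
for _ in range(10):
    d=np.linalg.norm(c-c0,axis=1);k=c[abs(d-np.median(d))<1.5].astype(float)
    s=np.linalg.lstsq(np.c_[2*k,np.ones(len(k))],(k**2).sum(1),rcond=None)[0];c0=s[:2]
print(c0,np.sqrt(s[2]+c0@c0),[dg(ray("top",c0,.155)[:2]-h) for h in(A,ray("top",((337.5)/4.6+234.5,122.5/4.6+194.5),.265)[:2])])
a=i[195:325,235:385];cv2.imwrite("pics/c5.png",cv2.resize(a,None,fx=4.6,fy=4.6,interpolation=cv2.INTER_CUBIC))
E
```

```text
[0.60431447 0.09404754 0.30296872] [-1.1216247  -0.06853142 -0.38348987]
30.3167
[302.50037004 258.96444277] 13.945595959803777 [np.float64(169.37947190492255), np.float64(170.1430669450156)]
```

View pics/c5.png

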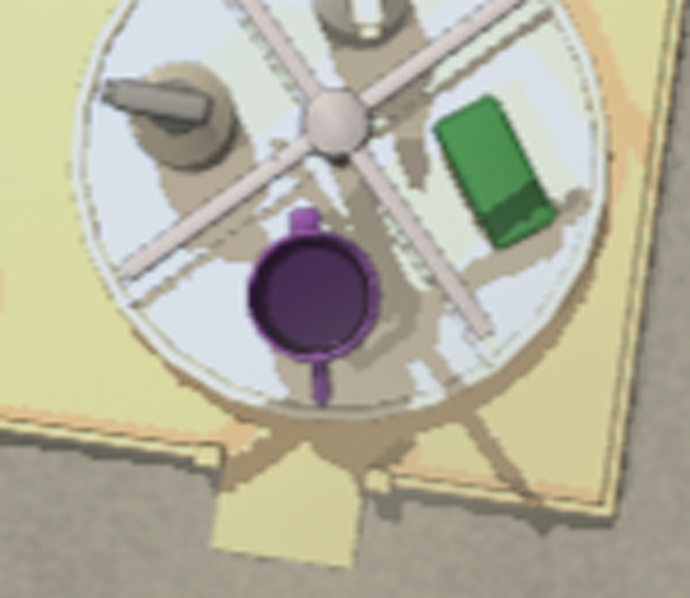

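The crop shows the jug at (313,296), in line with the gap to within about 1°, with nothing else disturbed. The hand is clear, so I'm handing the job in.

```bash
python3 -c "
from h import *
print(ticket.finish_job())"
```

```text
the job is handed in; nothing more can be done
None
```

I turned the jug round to the front, in line with the gap to within about 1° by the top camera; everything on the rack was still standing, the hand was clear, and I handed the job in after about 30 s, with no verdict reported.

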